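# Slide the produce divider past its spring catch

## Robot

A 6-joint arm with a two-finger parallel gripper is mounted at the origin on the work surface. World frame = base frame: x ahead of the robot, y to its left, z up, the work surface at z = 0. Lengths are in m, angles in rad, forces in N, time in s.
With the tool pointing down it reaches from about 0.35 to 0.975 m from the base axis. Payload 7.1 kg.
Tool frame: the origin (TCP) lies midway between the tips of the shut fingers; the grasp point (between the pads) lies 19 mm behind it; z points along the fingers, y is the line along which they close (so a half turn about z gives the same grasp; the last joint's range is limited). The gripper opens to 88 mm and grips with 3 to 60 N. Pads are 20 mm wide; open, the fingers measure 115 mm over their backs; the gripper's body (75 mm by 178 mm) begins 61 mm behind the grasp point.
Start: joints at [1.137, 0.423, 1.63, -0, 1.089, -0.019], TCP at [0.252, 0.572, 0.223] pointing down, gripper open.
Joint ranges: [-3, 3], [-0.9, 2.11], [0.09, 2.58], [-1.31, 4.45], [0.11, 2.69], [-2.54, 2.54]. Speed limits (rad/s): [2.39, 2.39, 3.01, 3.14, 3.14, 3.14].

## Interface

Orientations are given as a unit quaternion [w, x, y, z].
In Python, from station import move_pose, movel, movej, command_gripper, wait, inverse_kinematics, read_camera, camera_info, MotionError, job_done, get_time, get_joint_pos, get_qvel, get_effort, get_tcp_pos, get_ee_rot, get_ft_force, get_ft_torque, get_grip_width gives the robot as it stands. Calls block until the motion is done:
- move_pose(position, orientation): joint-space move of the TCP to a pose.
- movel(position, frame=None, v=0.15, until_force=None): straight line of the TCP; frame=None keeps the orientation; v is the mean speed in m/s. With until_force (N) it stops when the force on the tool has changed by that much, and returns True; else False.
- movej(angles): joint-space move.
- command_gripper(opening): opening from 0.0 (shut) to 1.0 (fully open); the grip force is fixed at half the most; returns when the fingers have stopped.
- wait(seconds).
- inverse_kinematics(position, orientation): joint angles nearest the present ones, or None.
- read_camera(name): name is "scene" or "top"; returns the picture (480x640x3 uint8, red, green, blue); there is no depth.
- camera_info(name): a dict with "intrinsics" (3x3 intrinsics, pixels), "T" (4x4, takes a point from camera to world coordinates). Camera axes: x right, y up, looking along -z (the intrinsics and any distortion apply to the point x, -y, -z); pixel columns grow to the right and rows downward; lengths in m; the calibration is good to about 2 mm. A picture is of the moment at which its call begins. camera_info takes no time and is no camera call.
A pose or a line that the arm cannot do raises MotionError and nothing moves.
- job_done(): hands the job in, once; it reports no verdict.
Readings, each from a call of its own:
- get_time(): time.
- get_joint_pos(): joint angles.
- get_qvel(): joint speeds.
- get_effort(): joint torques, N m.
- get_tcp_pos(): TCP position.
- get_ee_rot(): TCP orientation.
- get_ft_force(): force on the tool from outside, world axes, zero at the start.
- get_ft_torque(): the same for the moment, N m.
- get_grip_width(): opening from 0.0 (shut) to 1.0 (fully open).
Only numpy, scipy, OpenCV 4.12 (cv2) and the standard library are available. Lean on these libraries where they do the work, as an engineer would, in place of code of your own. Each camera call takes 0.05 s, during which the arm holds its last target. There are 200 camera calls.

## Task

Widen the bay on the small produce shelf: with the fingertips hold the long press bar of the spring catch down and, while it is down, push the white divider along its channel over the catch (to the left as the robot sees it) up to the end stop. Then take the hand away so that the catch springs fully up behind the divider's foot and keeps it there. Do not lift, tip or pick up the divider, and leave everything else where it stands.

Things in the scene. Friction and masses are not known exactly. Their poses are not given: they have to be found in the camera images.
- shelf: fixed green shelf section with a wooden board, 250 x 335 mm. Origin: on the axis of the guide channel, at table level, half-way along. Axes: y along the channel towards the end stop, x away from the robot, z up. Board top (channel floor) at z = 40 mm. Channel 31 mm wide between two aluminium lips, tops at z = 48 mm, x = -20.5 to -15.5 and 15.5 to 20.5 mm.
- end_stop (a point): middle of the end stop's face, on the channel floor: shelf frame x = 0, y = 143, z = 40 mm. The stop block is 22 mm high over the channel floor. The green fascia on the robot's side of the press bar is 34 mm high over the table (x = -76 to -70 mm); the open well between it and the near lip has its floor at z = 24 mm.
- catch_bar (a point): middle of the top face of the spring catch's press bar; moves with the catch. Flat steel bar, 38 mm wide (x), 175 mm long (y), on the robot's side of the channel: shelf frame x = -60 to -22, y = -150 to 25 mm, top at z = 49 mm when up. Pressed anywhere along it, the bar and its cross arm go straight down together.
- catch_arm (a point): top of the catch's cross arm, on the channel axis (shelf frame x = 0, y = 21 mm). The arm is one piece with the press bar and equally high; it is 8 mm long in y (17 to 25 mm), reaches across the channel to x = 13 mm and stands 9 mm over the channel floor, blocking the divider's foot.
- catch (a joint): how far the catch is pressed down: 0 up, 0.012 m at its stop; it must be more than 9 mm down for the divider's foot to pass over. It springs back; about 1 N starts it and 2.5 N holds it fully down.
- divider: white smooth plastic divider, 0.7 to 0.95 kg, loose in the channel, axes as the shelf's. Origin: centre of the underside of its foot, on the channel floor. Foot 28 mm (x) by 110 mm (y), 10 mm thick. It starts on the -y side of the cross arm, up to 60 mm short of it. At the end stop its origin is at shelf y = 88 mm; its foot has cleared the cross arm beyond y = 80 mm.
- divider_panel (a point): point of the divider to push: middle height of its upright panel, above the press bar (41 mm towards the robot from the divider's origin, 26 mm over the foot's underside). The panel stands across the middle of the foot, is 6 mm thick (y = -3 to 3 mm), spans x = -62 to 80 mm and z = 12 to 40 mm from the divider's origin, 3 mm above the raised bar.
- jar: closed glass jar, 48 mm across, 70 mm tall, on the shelf board; origin under its centre; a bystander
- carton: cardboard carton 50 x 70 x 60 mm on the shelf board; origin under its centre; a bystander
- can: food can, 66 mm across, 90 mm tall, on the table; origin under its centre; a bystander
- bottle: closed bottle, 60 mm across, 190 mm tall, on the table; origin under its centre; a bystander
- cup: grey cup, 76 mm across the rim, 85 mm tall, on the table; origin under its centre; a bystander
- brush: hand brush 200 mm long lying on the table; origin at its middle, on the table; a bystander
- tray: black open tray 120 x 100 x 45 mm on the table; origin under its centre; a bystander
Things that resemble listed ones, but are neither listed nor needed, are in the scene too. Of the things that look like the divider, the largest one is meant.

How it is judged:
By the outcome, as a careful person would: the job done as asked, in the order asked, and still so for the second after the job is handed in, with the robot touching nothing.
It also fails if it takes over 42 s, if anything falls off the work surface, if the arm or the gripper's body presses on something with over 40 N, if the wrist force passes 120 N, or if a joint passes its speed limit or range.

## Working session

There is one attempt and no reset: what is moved stays moved. The work goes in short steps, each a Python script; the robot and the scene stay as the last script left them, time stands still between calls to the robot, and variables do not carry over. Pictures are saved under pics/ and viewed, on a budget of 10 in all, crops included, one or two more only if the job needs it, and the job is handed in when it is done.

```bash
mkdir -p pics; python3 - <<'E'
from station import *
import cv2
for n in("scene","top"):
    cv2.imwrite(f"pics/{n}0.png",read_camera(n)[:,:,::-1]); i=camera_info(n); print(n,i)
print(get_time(),get_ee_rot())
E
```

```text
scene {'intrinsics': array([[503.96469055,   0.        , 323.6512754 ],
       [  0.        , 503.96469055, 239.18505973],
       [  0.        ,   0.        ,   1.        ]]), 'T': array([[ 0.86375145, -0.27584924,  0.42171155,  1.00386741],
       [ 0.50385587,  0.48591663, -0.71415285, -0.77845729],
       [-0.00791813,  0.8293324 ,  0.55869945,  0.68256048],
       [ 0.        ,  0.        ,  0.        ,  1.        ]])}
top {'intrinsics': array([[600.90408868,   0.        , 327.42223913],
       [  0.        , 600.90408868, 234.0109145 ],
       [  0.        ,   0.        ,   1.        ]]), 'T': array([[-0.02612533,  0.98317922, -0.1807653 ,  0.31123817],
       [-0.99961604, -0.02736368, -0.0043598 ,  0.01187819],
       [-0.00923287,  0.18058199,  0.9835166 ,  1.39233171],
       [ 0.        ,  0.        ,  0.        ,  1.        ]])}
0.1 [-1.48818581e-04  2.05915613e-01  9.78569516e-01 -6.64046997e-04]
```

View pics/scene0.png

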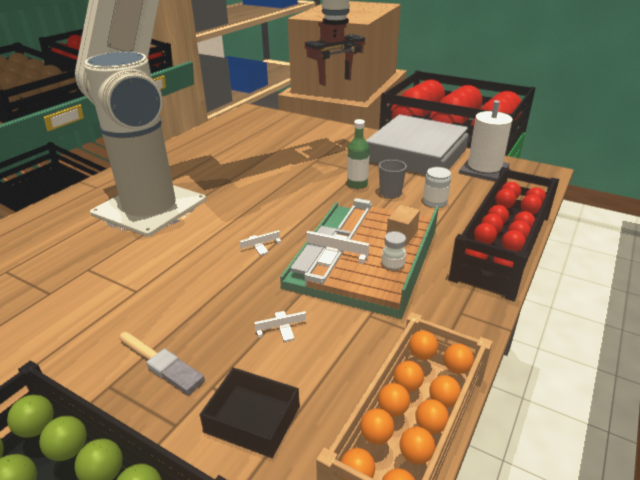

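View pics/top0.png

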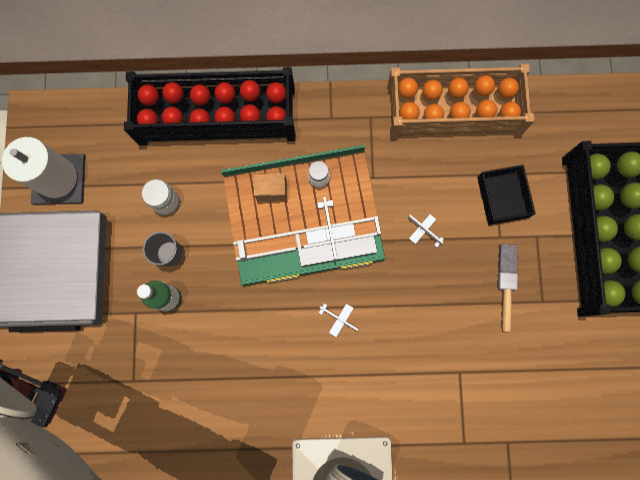

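Scene: the shelf is at about (365,255). Top: the shelf spans (222–384, 147–285), the large divider is near (328,232), and the press bar is at (338,249). Two small decoys are off the shelf. I'll enlarge the top view.

```bash
python3 - <<'E'
import cv2
a=cv2.imread("pics/top0.png")[140:290,215:395]
cv2.imwrite("pics/crop1.png",cv2.resize(a,(720,600),interpolation=cv2.INTER_CUBIC))
E
```

```text
(no output)
```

View pics/crop1.png

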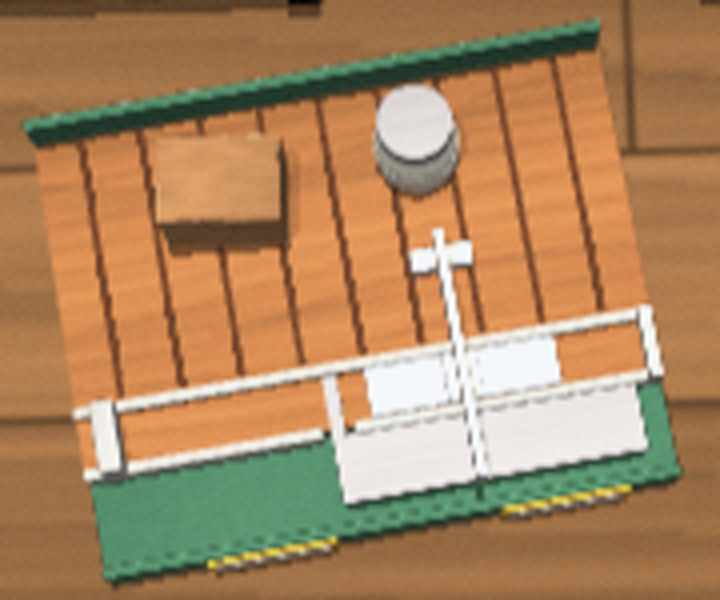

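```bash
cat > h.py <<'E'
from station import *
import numpy as np, cv2
from scipy.optimize import least_squares
from scipy.spatial.transform import Rotation as R
def proj(P,n="top"):
    i=camera_info(n); T=np.linalg.inv(i["T"]); p=np.atleast_2d(P)@T[:3,:3].T+T[:3,3]
    p=p*[1,-1,-1]; q=p@i["intrinsics"].T; return q[:,:2]/q[:,2:]
def w(s,P):
    P=np.atleast_2d(P)/1000.; c,k=np.cos(s[2]),np.sin(s[2])
    return np.c_[s[0]+c*P[:,0]-k*P[:,1], s[1]+k*P[:,0]+c*P[:,1], P[:,2]]
E
python3 - <<'E'
from h import *
P=np.array([[-60,25,49],[-60,-150,49],[-22,-150,49],[13,25,49],[15.5,143,62],[-15.5,143,62]])
C=np.array([[347,503],[645,450],[640,385],[324,378],[116,403],[122,470]])/4+[215,140]
f=least_squares(lambda s:(proj(w(s,P))-C).ravel(),[.55,0,.15],loss='soft_l1',x_scale=[.1,.1,.1])
print(f.x,np.round(proj(w(f.x,P))-C,1).tolist())
D=np.array([[14,-55,50],[-14,-55,50],[14,55,50],[-14,55,50],[80,0,80],[-62,0,80]])
E=np.array([[555,338],[560,380],[367,372],[373,415],[438,230],[482,475]])/4+[215,140]
g=least_squares(lambda d:(proj(w(f.x,D+[d[0],d[1],0]))-E).ravel(),[0.,-60.])
print(g.x,np.round(g.fun.reshape(-1,2),1).tolist())
# overlay on the scene picture as a check
a=cv2.imread("pics/scene0.png"); S=np.r_[P,D+[g.x[0],g.x[1],0]]
a=cv2.resize(a[180:330,260:460],(800,600),interpolation=cv2.INTER_CUBIC)
for u,v in proj(w(f.x,S),"scene"): cv2.circle(a,(int((u-260)*4+2),int((v-180)*4+2)),4,(255,0,255),1)
cv2.imwrite("pics/chk2.png",a)
yaw=f.x[2]
for add in(0,np.pi):
    q=(R.from_euler('z',yaw+add)*R.from_quat([1,0,0,0])).as_quat(scalar_first=True)
    for y in(-100,43):
        for z in (40,130):
            print(add,y,z,inverse_kinematics(w(f.x,[-42,y,z])[0],q))
E
```

```text
[0.54958354 0.06268274 0.14951415] [[-0.4, 0.3], [1.5, -0.0], [-0.5, -0.1], [-0.0, 0.1], [-0.3, 0.9], [0.3, -2.5]]
[ 3.65260790e-02 -5.32805776e+01] [[-0.2, -0.6], [0.8, 0.9], [-0.8, -0.7], [-0.2, 0.5], [0.1, -0.3], [0.3, 0.1]]
0 -100 40 [-1.03694676e-01  5.66592554e-01  1.94675983e+00 -4.44089210e-16
  6.28240271e-01  1.31758750e+00]
0 -100 130 [-1.03694676e-01  4.10780387e-01  1.91592937e+00 -4.44089210e-16
  8.14882892e-01  1.31758750e+00]
0 43 40 [ 1.71468485e-01  5.54212237e-01  1.97609390e+00 -4.44089210e-16
  6.11286519e-01  1.59275066e+00]
0 43 130 [ 1.71468485e-01  3.94247656e-01  1.94472940e+00 -4.44089210e-16
  8.02615593e-01  1.59275066e+00]
3.141592653589793 -100 40 [-1.03694676e-01  5.66592554e-01  1.94675983e+00 -4.44089210e-16
  6.28240271e-01 -1.82400516e+00]
3.141592653589793 -100 130 [-1.03694676e-01  4.10780387e-01  1.91592937e+00 -4.44089210e-16
  8.14882892e-01 -1.82400516e+00]
3.141592653589793 43 40 [ 1.71468485e-01  5.54212237e-01  1.97609390e+00 -4.44089210e-16
  6.11286519e-01 -1.54884200e+00]
3.141592653589793 43 130 [ 1.71468485e-01  3.94247656e-01  1.94472940e+00 -4.44089210e-16
  8.02615593e-01 -1.54884200e+00]
```

View pics/chk2.png

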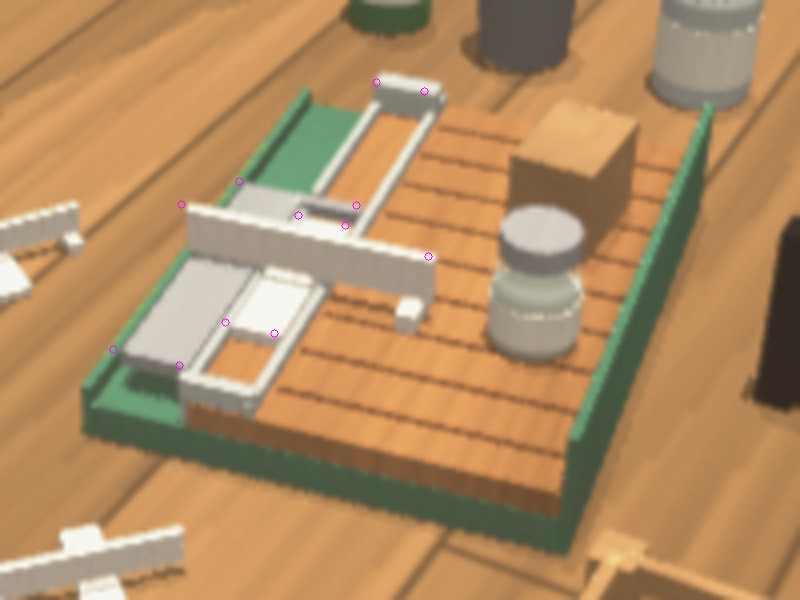

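Measured points agree with the given sizes: ≤1 px in top (one stop corner 2.5 px), about 2 px left in scene. I'll shift x by +2 mm between the two. The divider is at shelf y ≈ -53.

Plan: open the gripper about 53 mm along y. The front finger's back will push the panel while the rear finger stays on the bar for the whole stroke. First I'll go above and look.

```bash
cat >> h.py <<'E'
S=np.array([0.5512,0.0630,0.1495])
Q=(R.from_euler('z',S[2])*R.from_quat([1,0,0,0])).as_quat(scalar_first=True)
def inshelf():
    d=np.array(get_tcp_pos())-[S[0],S[1],0]; c,k=np.cos(S[2]),np.sin(S[2])
    return np.round(1000*np.array([c*d[0]+k*d[1],-k*d[0]+c*d[1],d[2]]),1)
def fs():
    F=get_ft_force(); c,k=np.cos(S[2]),np.sin(S[2]); return np.round([c*F[0]+k*F[1],-k*F[0]+c*F[1],F[2]],2)
def crop(n,c,name):
    a=read_camera(n)[c[1]:c[3],c[0]:c[2],::-1]
    cv2.imwrite(f"pics/{name}.png",cv2.resize(a,None,fx=4,fy=4,interpolation=cv2.INTER_CUBIC))
E
python3 - <<'E'
from h import *
p=np.array(get_tcp_pos()); movel(p+[0,0,.08],v=.2)
move_pose(w(S,[-41,-106,180])[0],Q)
command_gripper(.6)
movel(w(S,[-41,-106,62])[0],v=.12)
print(get_time(),inshelf(),fs(),get_grip_width())
crop("scene",(260,180,460,330),"a3")
E
```

```text
4.9417 [ -40.5 -106.2   62.6] [-0.43  0.26 -0.22] 0.5997323520891714
```

View pics/a3.png

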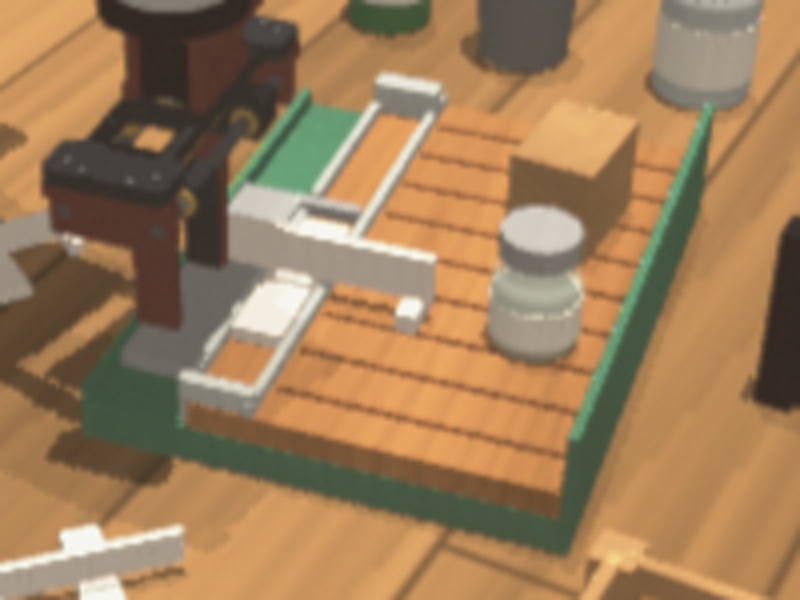

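Both fingertips are over the bar, rear at (160,325) and front at (205,265) just behind the panel, and the divider hasn't moved. Next, press.

```bash
python3 - <<'E'
from h import *
for z in (52,47,44,40,37.5,36,35,34):
    hit=movel(w(S,[-41,-106,z])[0],v=.04,until_force=8 if z>=40 else 6)
    print(z,hit,inshelf(),fs())
    if hit or abs(fs()[2])>7: break
print(get_time()); crop("scene",(260,180,460,330),"b4")
E
```

```text
52 False [ -41.2 -105.9   51.7] [-0.65  0.31  0.23]
47 False [ -41.  -106.    46.8] [0.52 0.71 1.98]
44 False [ -40.9 -106.    43.9] [ 0.47 -0.91  1.46]
40 False [ -41.  -106.    39.9] [ 0.95 -0.24  1.16]
37.5 False [ -40.9 -106.    37.5] [-0.26 -0.61  2.21]
36 False [ -40.8 -106.1   36.9] [-2.56  1.17 13.86]
6.6667
```

View pics/b4.png

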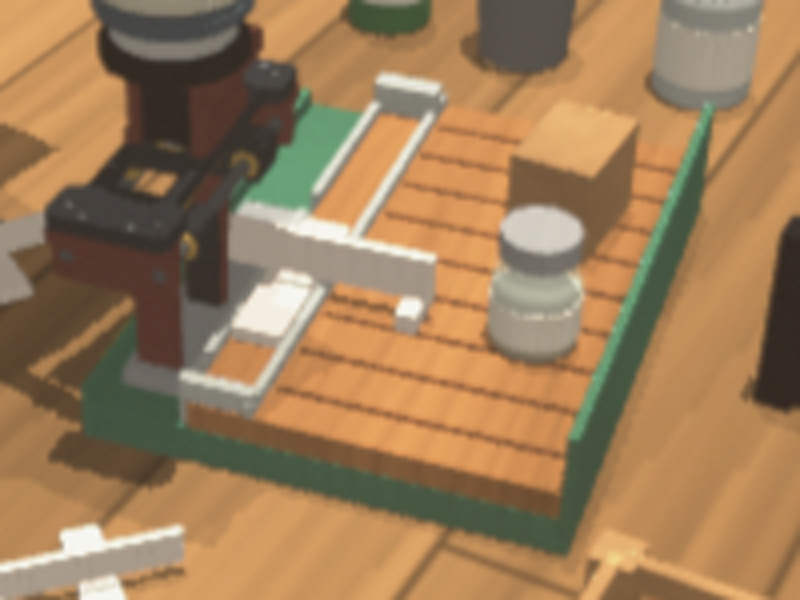

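The bar is on its stop (tcp z ≈ 37) and the arm is flush. I'll ease to z = 37.4 and push left in stages.

```bash
python3 - <<'E'
from h import *
movel(w(S,[-41,-106,37.4])[0],v=.03); print(inshelf(),fs())
for y in (-90,-70,-45,-20,0,20,35):
    hit=movel(w(S,[-41,y,37.4])[0],v=.05,until_force=15)
    print(y,hit,inshelf(),fs())
    if hit: break
print(get_time()); crop("scene",(260,180,460,330),"c5")
E
```

```text
[ -40.9 -106.    37.5] [ 0.03 -1.64  2.2 ]
-90 False [-41.  -89.3  37.3] [1.06 1.18 2.19]
-70 False [-41.1 -69.6  37.4] [-0.06  1.58  2.35]
-45 False [-41.1 -44.6  37.4] [-1.05  1.45  2.31]
-20 False [-41.  -19.6  37.4] [0.63 1.21 3.37]
0 False [-41.    0.3  37.4] [0.09 0.63 2.18]
20 False [-40.9  20.4  37.4] [-1.17  1.11  2.38]
35 False [-40.9  35.4  37.4] [0.27 1.86 2.07]
10.8333
```

View pics/c5.png

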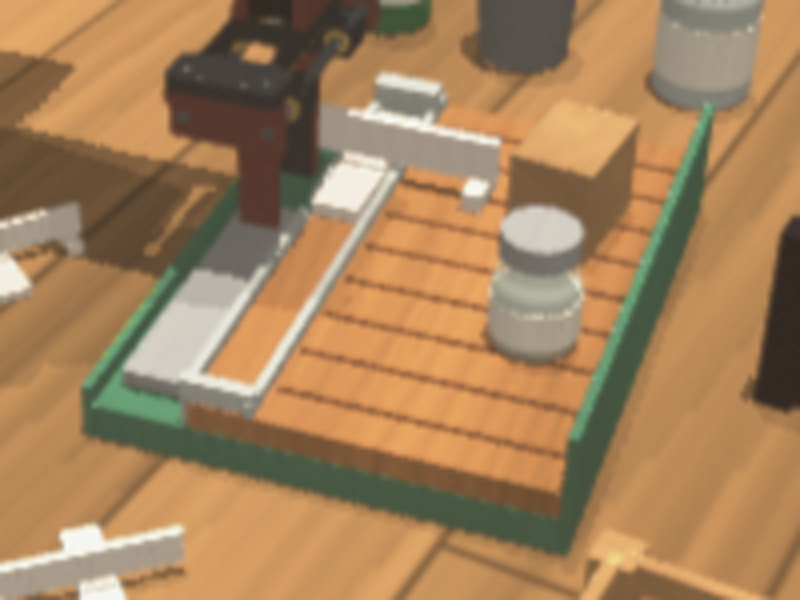

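The bar is still down and the divider is near the stop with its foot over the arm. The panel tip at (500,160) is passing in front of the carton, with a gap of about 14 mm from the top view. Now the last few mm, with force stop.

```bash
python3 - <<'E'
from h import *
for y in (40,43,45,47,49,51,53,55):
    hit=movel(w(S,[-41,y,37.4])[0],v=.02,until_force=8)
    f=fs(); print(y,hit,inshelf(),f)
    if hit or abs(f[1])>7: break
print(get_time()); crop("top",(215,140,395,290),"d6"); crop("scene",(260,180,460,330),"d6s")
E
```

```text
40 False [-40.9  40.   37.4] [ 1.39 -2.    2.43]
43 False [-40.8  43.1  37.4] [ 0.86 -1.82  2.79]
45 False [-40.9  45.1  37.5] [ 1.63 -2.93  1.9 ]
47 False [-40.9  47.1  37.4] [-0.44 -2.59  3.19]
49 False [-41.   49.1  37.4] [-0.07 -2.3   2.78]
51 False [-41.   49.9  37.5] [  0.91 -11.7    3.72]
12.5833
```

View pics/d6s.png

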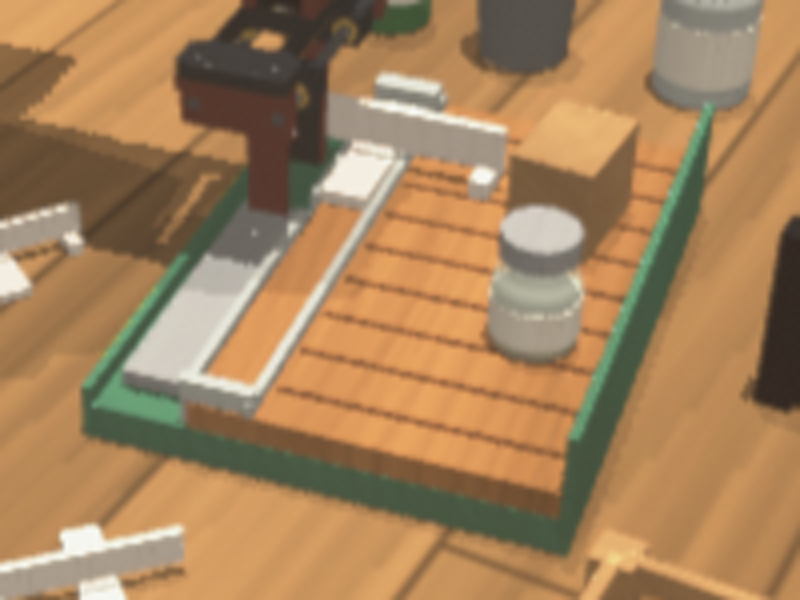

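Firm stop at tool y = 49.9 (force jumped to 12 N). I'll back off 4 mm with the bar still held down, then lift straight up and move clear.

```bash
python3 - <<'E'
from h import *
movel(w(S,[-41,45.5,37.4])[0],v=.02); print(inshelf(),fs())
movel(w(S,[-41,45.5,60])[0],v=.05); print(inshelf(),fs())
movel(w(S,[-41,45.5,180])[0],v=.15)
movel(w(S,[-180,0,250])[0],v=.2)
print(get_time(),fs()); crop("top",(215,140,395,290),"e7"); crop("scene",(260,180,460,330),"e7s")
E
```

```text
[-41.2  45.6  37.4] [-0.67 -0.13  3.15]
[-41.1  45.5  60.2] [-0.48  0.31 -0.29]
15.6167 [-0.24 -0.09  0.81]
```

View pics/e7s.png

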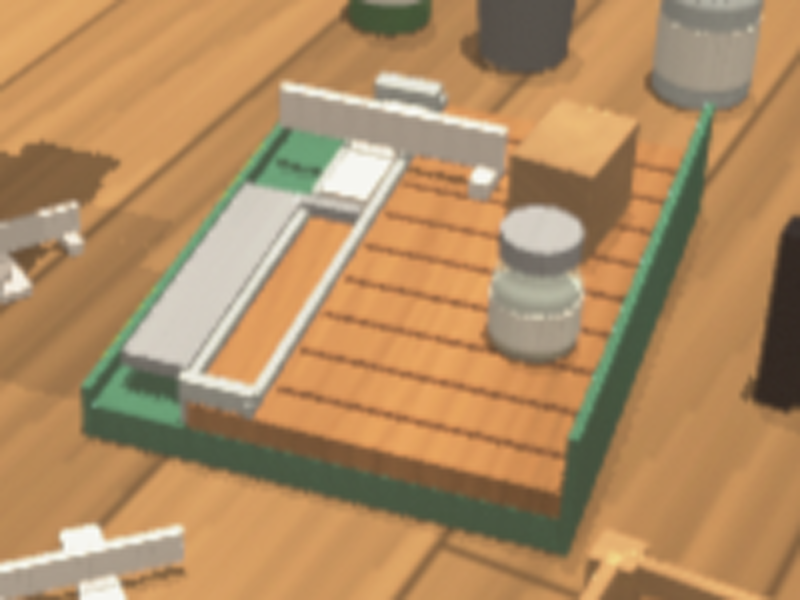

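View pics/e7.png

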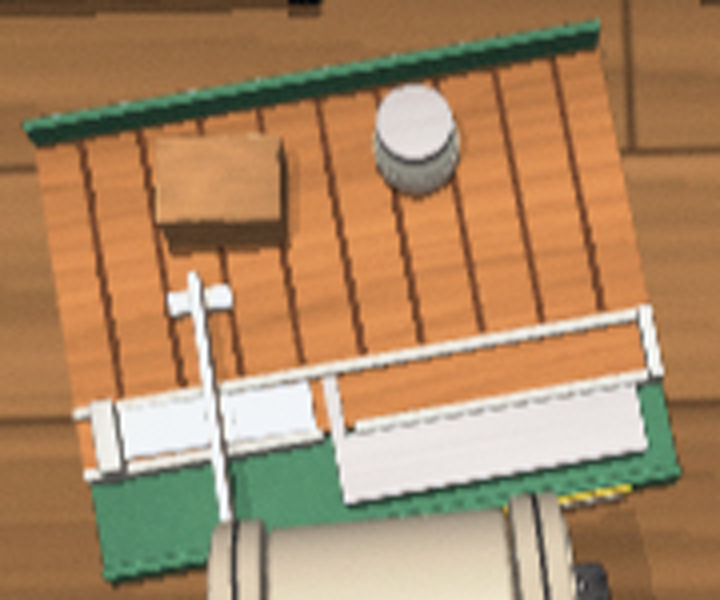

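The divider's foot is against the end stop (120,430). The cross arm is up behind it (333,400), and the bar is at its original height, with its corners at (347,503) and (645,450) as before. The carton and jar haven't moved. I'm handing it in.

```bash
python3 -c "
from station import *
job_done(); print(get_time())"
```

```text
the job is handed in; nothing more can be done
the job is handed in; nothing more can be done
```

The divider is at the end stop and the catch has sprung up behind its foot. I handed the job in at about 15.6 s of the 42 s allowed.

- **How it was done:** With the fingers about 53 mm apart along the channel, I pressed the bar onto its stop and held it about 11.5 mm down. The front finger pushed the panel while the rear finger kept the bar down. The push ended on a firm stop at about 12 N. I then backed off about 4 mm with the bar still held, lifted straight up and moved clear.
- **Last checks:** The final pictures show the foot against the stop, the cross arm up behind it, and the bar back at its starting height. The carton and jar are where they were. The wrist force was near zero once the hand was clear, and the highest force I read was about 14 N. I did not take a final full picture of the things on the table.
- **What disagreed:** The two cameras differed by about 2 pixels (roughly 4 mm), so I split the difference. The end stop came about 5 mm further on than I estimated. I put that down to the fingers being slimmer than I assumed, and the last pictures confirm the foot is at the stop.

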